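# Open the drop-front laundry cabinet onto its supports and hang the scoop on the bin

## Task

Make the small laundry cabinet on the worktop ready for use: pull both of its slide-out supports all the way out, and only then bring the drop-front flap down, without letting it slam, so that it rests level on them. Then hang the metal scoop by its own hook over the front rim of the white bin inside, with the cup outside the bin above the lowered flap, and let go. Leave the soap bottle, the carton and the mug where they are.

Things in the scene. Friction and masses are not known exactly. Their poses are not given: they have to be found in the camera images.
- cabinet: Taupe cabinet fixed to the worktop, 300 mm wide (y), 190 deep (x), open at the top. Origin: under the middle of its front face, on the worktop. x points from the front face into the cabinet, away from the robot; y to its left seen from the robot; z up. Inside, the deck is 94 mm above the worktop; side cheeks and back end 204 mm above it.
- flap_hinge (a point): Middle of the flap's hinge line: bottom of the flap, on the cabinet's front face, 80 mm above the worktop. The hinge runs along y. Axes as the cabinet's.
- flap (a joint): Flap angle, rad: 0 closed, leaning 0.30 back from upright; 0.30 upright; 1.87 level, down towards the robot, where it lands on the supports if they are out (else it goes below level). It starts at 0 to 0.12. Damped stiff hinge: it stays where left while steep, moves at 2 to 3 N at its edge (more if fast), and beyond about 45 degrees forward of upright sinks slowly by itself.
- flap_edge (a point): The flap is a taupe board 300 mm wide, 180 long, 14 thick, 350 g; the hinge line lies in its outer face. This point is the middle of its free edge, at the inner face (towards the bin). Closed, it is 248 mm above the worktop, 29 mm higher than the bin's rim: fingertips can go some 20 mm down behind it and pull it towards the robot. Axes turn with the flap.
- support_left (a joint): How far the left support is out, m: 0 fully in, 0.09 at its stop, fully out. It slides straight towards the robot (cabinet's -x), with about 2.5 N friction and light damping, and stays where left. It starts 0 to 0.02 out.
- support_right (a joint): The same for the right support.
- support_left_head (a point): Left support, at cabinet y = +100 mm: light-wood rail 20 mm wide, 40 to 60 mm above the worktop, with a T crosshead at its front end 68 wide (y), 14 thick (x), 35 to 65 above the worktop. This point: middle of the crosshead's top edge on its cabinet side; 55 mm in front of the cabinet's face at joint 0. Fingers can go down behind it on both sides of the rail.
- support_right_head (a point): The same point on the right support, at cabinet y = -100 mm. On both rails a raised rest, top 80 mm above the worktop, is inside the cabinet while the support is in and comes out of the front to carry the flap.
- bin: White plastic open bin fixed on the cabinet's deck, 95 mm deep (x), 210 wide (y), 125 high, walls 5 thick, some tablets low inside. Origin: centre of its underside. Axes as the cabinet's.
- rim (a point): Middle of the top of the bin's front wall (nearest the flap), mid-thickness of the 5 mm wall: 219 mm above the worktop, 77.5 mm behind the cabinet's front face. The rim runs along y. Axes as the cabinet's.
- scoop: Steel scoop, 70 to 130 g, standing on its cup, left or right of the cabinet. Cup 54 mm across, 45 high; origin under its centre, z up. At x = 30 mm a strip handle (16 wide in y, 6 thick in x) rises to 115 and bends to +x into a hook: flat bar, underside at z = 109, then a downturned end at x = 57 to 62, down to z = 82. Hook gap x = 33 to 57. The hook points roughly away from the robot.
- scoop_hook (a point): Middle of the underside of the hook's flat bar (scoop x = 45 mm, z = 109 mm): what must rest on the rim. Axes as the scoop's.
- scoop_grip (a point): Where to pinch the handle: middle of the strip (scoop x = 30 mm, z = 85 mm), across its 16 mm width (scoop's y). Axes as the scoop's.
- soap: Bystander: yellow pump soap bottle, 64 mm across, 168 high, on the other side of the cabinet from the scoop; origin under its centre.
- carton: Bystander: cardboard carton 70 x 130 x 160 mm high, behind on the left; origin under its centre.
- mug: Bystander: white mug 76 mm across, 85 high, behind on the right; origin under its centre.

How it is judged:
By the outcome, as a careful person would: the job done as asked, in the order asked, and still so for the second after the job is handed in, with the robot touching nothing.
It also fails if it takes over 72 s, if anything falls off the work surface, if the arm or the gripper's body presses on something with over 40 N, if the wrist force passes 120 N, or if a joint passes its speed limit or range.

## Robot

A 6-joint arm with a two-finger parallel gripper is mounted at the origin on the work surface. World frame = base frame: x ahead of the robot, y to its left, z up, the work surface at z = 0. Lengths are in mm, angles in degrees, forces in N, time in s.
With the tool pointing down it reaches from about 400 to 925 mm from the base axis. Payload 12.5 kg.
Tool frame: the origin (TCP) lies midway between the tips of the shut fingers; the grasp point (between the pads) lies 19 mm behind it; z points along the fingers, y is the line along which they close (so a half turn about z gives the same grasp; the last joint's range is limited). The gripper opens to 95 mm and grips with 3 to 60 N. Pads are 20 mm wide; open, the fingers measure 119 mm over their backs; the gripper's body (75 mm by 180 mm) begins 59 mm behind the grasp point.
Start: joints at [61.788, 28.126, 89.318, -0, 62.55, -6.05], TCP at [235.752, 578.85, 214.661] pointing down, gripper open.
Joint ranges: [-177.58, 177.58], [-47.91, 125.51], [2.72, 160], [-65.01, 245.01], [3.68, 167.84], [-153.87, 153.87]. Speed limits (degrees/s): [127.2, 127.2, 159.86, 180, 180, 180].

## Interface

Orientations are given as a 3x3 rotation matrix whose columns are the frame's x, y, z axes.
In Python, from station import env, cams, read_state gives the robot as it stands (env), with the cameras (cams) and the readings as plain functions.
- The arm moves only by the tool steer_hand, called after "Emit:" by a JSON object that holds its "method" and its "body", one argument or row to a line. Schema: {"type":"object","properties":{"moves":{"type":"array","items":{"type":"number"},"minItems":7,"maxItems":56},"only":{"type":"string"},"quiet":{"type":"boolean"},"lines":{"type":"string"}},"required":["moves"],"additionalProperties":false}. moves is one flat list of numbers that holds 1 to 8 rows one after another, with no inner brackets; each row has 7 numbers: a rotation vector rx, ry, rz in fractions of the full range, 1 being 180 degrees, then dx, dy, dz in normalised numbers (1 is 600 mm), then the finger opening in mm; each row is the pose to reach, as a shift and turn from the pose commanded when the call began, along the tool's axes at that moment; what a row does not reach only later rows make up. A row lasts 1/8 s, in which the tool goes at most 62.5 mm and 10.7 degrees, less where a joint would pass 70% of its speed; a pose out of reach is approached as far as the arm can. The fingers move at their own pace and stop on an object; the grip force is fixed at half the most. Time passes only in rows, so rows that do not move let the fingers close. The tool returns the time, the measured TCP pose, the force, the opening and the grip force at its end. only (a regular expression) keeps the lines of the reply that match it, lines (a string "A,B") keeps lines A to B, and quiet returns only ok. No shift or turn number may pass 1 either way. Input that does not fit is refused with a message, and nothing moves.
- read_state(): the state, without advancing time (a new reading comes with each control period).
- cams.grab_frame(name): name is "scene" or "top" or "wrist"; returns (picture, depth): 384x512x3 uint8, blue, green, red; 384x512 float32, mm along the optical axis (not along the pixel's ray), 0 where there is no reading.
- cams.camera_params(name): a dict with "fx", "fy", "cx", "cy" (pixels), "k1" (the pictures are not rectified: a ray, as slopes to the right and down, at radius r is drawn at 1 + k1 r^2 times it, then the intrinsics apply), "rvec" (rotation vector, rad) and "tvec" (3), from world to camera coordinates, as OpenCV has them. Camera axes: x right, y down, z forward; pixel columns grow to the right and rows downward; lengths in mm; the calibration is good to about 2 mm. A picture is of the moment at which its call begins: read the wrist's pose just before it. camera_params takes no time and is no camera call; for the wrist camera it gives the pose at the moment of the call.
- env.hand_in(): hands the job in; it is judged then, once.
The state is a dict: "t": time; "joint_pos": joint angles; "joint_velocities": joint speeds; "joint_torque": joint torques, N m; "tool_pos": TCP position; "ee_rot": TCP orientation; "wrist_force": force on the tool from outside, world axes, zero at the start; "ft_torque": the same for the moment, N m; "grip_width": finger opening in mm; "grip_force": force on a finger pad.
Only numpy, scipy, OpenCV 4.12 (cv2) and the standard library are available. Lean on these libraries where they do the work, as an engineer would, in place of code of your own. Each camera call takes 0.05 s, during which the arm holds its last target. There are 200 camera calls.

## Working session

There is one attempt and no reset: what is moved stays moved. The work goes in short steps, Python scripts to look and compute and a tool call to move; the robot and the scene stay as the last step left them, time stands still between calls to the robot, and variables do not carry over. Pictures are saved under pics/ and viewed, at most 10 in all, crops included, and the job is handed in when it is done.

```bash
ls; mkdir -p pics; python3 - <<'E'
from station import env, cams, read_state
import cv2,numpy as np
s=read_state();print(s['t'],s['tool_pos'],s['ee_rot'])
for n in("scene","top"):
    p,d=cams.grab_frame(n);cv2.imwrite(f'pics/{n}0.png',p);np.save(f'pics/{n}0.npy',d)
    c=cams.camera_params(n);print(n,c)
a=[cv2.imread(f'pics/{n}0.png') for n in('scene','top')]
E
```

```text
pics
station.py
0.0 [235.63716284 578.62464395 214.07281803] [[-9.26122355e-01  3.77222907e-01 -5.12277388e-04]
 [ 3.77223236e-01  9.26121885e-01 -9.40293347e-04]
 [ 1.19731111e-04 -1.06406962e-03 -9.99999427e-01]]
scene {'fx': 432.9701201620665, 'fy': 432.9701201620665, 'cx': 242.66776281838463, 'cy': 191.90739882632872, 'k1': -0.0952764842743199, 'rvec': array([ 0.10094497, -2.97544836,  0.93311649]), 'tvec': array([ 579.37182483,  127.41067228, 1313.98436173])}
top {'fx': 354.5974937994433, 'fy': 354.5974937994433, 'cx': 252.64614996352623, 'cy': 196.61068965802107, 'k1': 0.00635870055595738, 'rvec': array([ 2.1170483 , -2.13812219,  0.22335293]), 'tvec': array([  -4.12655898,  636.170922  , 1131.47847006])}
```

View pics/scene0.png

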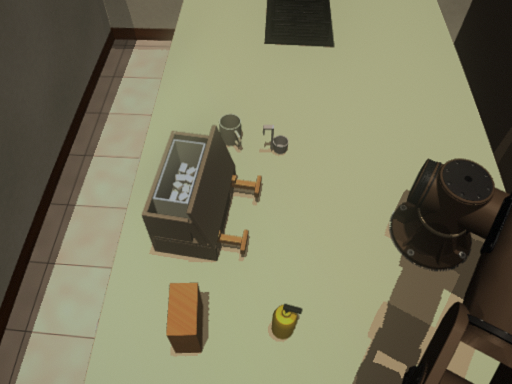

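View pics/top0.png

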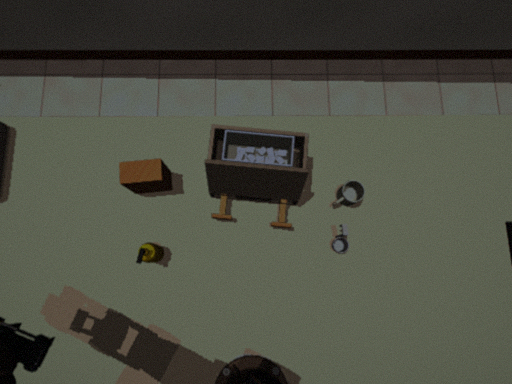

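The scene shows the cabinet with T-headed supports at scene (260,187) and (244,240). The scoop is on the right at top (340,243), hook pointing away from the robot. The soap is at top (150,252) and the mug at top (350,193).

```bash
cat > h.py <<'E'
import cv2,numpy as np
from station import env, cams, read_state
def cam(n):
    c=cams.camera_params(n);R=cv2.Rodrigues(np.array(c['rvec'],float))[0]
    K=np.array([[c['fx'],0,c['cx']],[0,c['fy'],c['cy']],[0,0,1.]])
    return K,np.array([c['k1'],0,0,0.]),R,np.array(c['tvec'],float)
def slopes(C,uv): return cv2.undistortPoints(np.asarray(uv,float).reshape(-1,1,2),C[0],C[1]).reshape(-1,2)
def plane(C,uv,z):  # rays onto world height z
    s=slopes(C,uv);d=np.c_[s,np.ones(len(s))]@C[2];o=-C[2].T@C[3]
    return o+d*((z-o[2])/d[:,2])[:,None]
def cloud(C,D):     # HxWx3 world points
    h,w=D.shape;u,v=np.meshgrid(np.arange(w),np.arange(h));s=slopes(C,np.stack([u,v],-1))
    P=(np.c_[s,np.ones(len(s))]*D.reshape(-1,1)-C[3])@C[2];P[D.ravel()==0]=np.nan
    return P.reshape(h,w,3)
def proj(C,P): return cv2.projectPoints(np.asarray(P,float).reshape(-1,1,3),cv2.Rodrigues(C[2])[0],C[3],C[0],C[1])[0].reshape(-1,2)
E
python3 - <<'E'
from h import *
for n in('scene','top'):
    im=cv2.imread(f'pics/{n}0.png');D=np.load(f'pics/{n}0.npy');C=cam(n);P=cloud(C,D);hsv=cv2.cvtColor(im,cv2.COLOR_BGR2HSV)
    roi=(slice(100,280),slice(140,300)) if n=='scene' else (slice(120,240),slice(200,315))
    Q=P[roi];H=hsv[roi];z=Q[...,2]
    wood=(H[...,0]>8)&(H[...,0]<22)&(H[...,1]>120)&(H[...,2]>70)&(z>20)&(z<90)
    k,l,st,c=cv2.connectedComponentsWithStats(wood.astype(np.uint8))
    for i in range(1,k):
        if st[i,4]>25:
            q=Q[l==i];t=q[(q[:,2]>57)];print(n,'wood',st[i],np.round(np.percentile(t,[3,50,97],axis=0)).tolist())
            m=t[t[:,0]<np.min(t[:,0])+14];print('  head',m.mean(0).round(1),np.ptp(m[:,1]).round())
    m=(z>196)&(z<260)
    r=cv2.minAreaRect(Q[m][:,:2].astype(np.float32));print(n,'box',r)
    m=(z>198)&(z<209);r=cv2.minAreaRect(Q[m][:,:2].astype(np.float32));print(n,'cheek',r, Q[m].mean(0))
    m=(z>213)&(z<224)&(H[...,1]<70)&(H[...,2]>90);print(n,'rim',m.sum(),cv2.minAreaRect(Q[m][:,:2].astype(np.float32)))
    m=(z>238)&(z<256);q=Q[m];print(n,'flap',m.sum(),q.mean(0) if m.sum() else '', np.ptp(q,axis=0), np.polyfit(q[:,1],q[:,0],1))
    roi=(slice(115,160),slice(255,300)) if n=='scene' else (slice(220,258),slice(325,355))
    Q=P[roi];z=Q[...,2];m=(z>8)&(z<130);q=Q[m];print(n,'scoop');
    for lo,hi in((35,60),(60,100),(100,125)):
        t=q[(q[:,2]>lo)&(q[:,2]<hi)];print(lo,len(t),t.mean(0).round(1) if len(t) else '',np.ptp(t,axis=0).round() if len(t) else '')
E
```

```text
scene wood [ 91  75  30  19 264] [[535.0, -128.0, 58.0], [567.0, -106.0, 64.0], [621.0, -76.0, 82.0]]
  head [ 540.9 -101.9   65.6] 65.0
scene wood [ 79 130  29  21 286] [[565.0, 69.0, 58.0], [590.0, 91.0, 63.0], [641.0, 124.0, 71.0]]
  head [570.1  94.3  65.5] 66.0
scene box ((744.0794067382812, -25.496337890625), (303.2176208496094, 157.8801727294922), 84.26824951171875)
scene cheek ((744.2069702148438, -25.52392578125), (303.2159729003906, 157.58285522460938), 84.30220031738281) [766.02881093  -7.20842661 203.7512671 ]
scene rim 464 ((754.8694458007812, -26.426483154296875), (212.52987670898438, 96.93435668945312), 83.88382720947266)
scene flap 674 [688.92241326  -4.65302781 248.73271113] [ 47.67426552 296.62428147  17.82552609] [1.05215175e-01 6.89411982e+02]
scene scoop
35 91 [ 477.5 -302.7   42.9] [58. 54. 24.]
60 28 [ 510.8 -295.1   82.3] [34. 22. 38.]
100 63 [ 518.  -298.5  113.8] [34. 22. 23.]
top wood [ 12  76  20  23 155] [[567.0, 67.0, 58.0], [587.0, 89.0, 63.0], [637.0, 120.0, 70.0]]
  head [571.8  93.3  66.3] 63.0
top wood [ 71  84  20  23 169] [[538.0, -129.0, 58.0], [559.0, -106.0, 63.0], [609.0, -77.0, 69.0]]
  head [ 542.1 -102.6   66.1] 63.0
top box ((744.3246459960938, -23.7322998046875), (300.05792236328125, 159.9615020751953), 83.88062286376953)
top cheek ((744.8351440429688, -24.0042724609375), (300.28021240234375, 157.9954071044922), 84.1539306640625) [768.58909175 -24.91782781 204.32347327]
top rim 240 ((754.7595825195312, -25.1455078125), (209.18019104003906, 94.31502532958984), 84.0038070678711)
top flap 693 [687.37566564 -17.59477412 249.05089587] [ 45.60002457 298.2451667   17.78718347] [1.03916184e-01 6.89204047e+02]
top scoop
35 78 [ 476.5 -305.2   43.9] [57. 52. 22.]
60 15 [ 512.5 -293.9   83.4] [34. 16. 39.]
100 65 [ 517.9 -298.   115.2] [34. 18. 19.]
```

```bash
python3 - <<'E'
import cv2,numpy as np
a=cv2.imread('pics/scene0.png')[105:165,250:310];b=cv2.imread('pics/top0.png')[205:265,310:370];c=cv2.imread('pics/top0.png')[115:240,195:320]
f=lambda i,s:cv2.resize(i,(s,s),interpolation=cv2.INTER_CUBIC)
cv2.imwrite('pics/c1.png',np.vstack([np.hstack([f(a,300),f(b,300)])]))
E
```

```text
(no output)
```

View pics/c1.png

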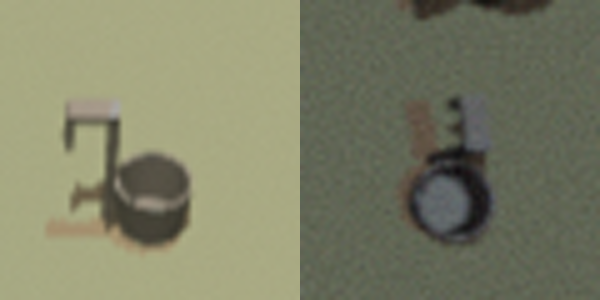

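The crop shows the scoop standing on its cup, handle towards the cabinet and hook pointing away from the robot. Heads, rim and cheeks all fit the given sizes, so I next fix the cabinet frame and the first move.

```bash
cat >> h.py <<'E'
YAW=-6.0;_a=np.radians(YAW);XC=np.array([np.cos(_a),np.sin(_a)]);YC=np.array([-XC[1],XC[0]]);O=np.array([633.,-13.])
def cab(P): P=np.asarray(P,float);q=P[...,:2]-O;return np.stack([q@XC,q@YC,P[...,2]],-1)
def wor(c): return np.r_[O+c[0]*XC+c[1]*YC,c[2]]
def go(p,yaw=YAW): # world target -> tool turn and shift, tool x pointing back at robot
    s=read_state();R=np.array(s['ee_rot']);a=np.radians(yaw)
    T=np.array([[-np.cos(a),-np.sin(a),0],[-np.sin(a),np.cos(a),0],[0,0,-1]])
    r=np.degrees(cv2.Rodrigues(R.T@T)[0].ravel());d=R.T@(np.asarray(p)-s['tool_pos'])
    print('t',round(s['t'],2),'rot',r.round(1),'d',d.round(1),'dist',np.linalg.norm(d).round(),'cab',cab(s['tool_pos']).round(1))
E
python3 - <<'E'
from h import *
for n in('scene','top'):
    im=cv2.imread(f'pics/{n}0.png');D=np.load(f'pics/{n}0.npy');P=cab(cloud(cam(n),D))
    hsv=cv2.cvtColor(im,cv2.COLOR_BGR2HSV);f=P.reshape(-1,3);H=hsv.reshape(-1,3)
    for y in(100,-100):
        m=(abs(f[:,1]-y)<45)&(f[:,0]>-110)&(f[:,0]<-45)&(f[:,2]>61.5)&(f[:,2]<70);q=f[m]
        w=q[abs(q[:,1]-y)>14];print(n,y,m.sum(),'head x',np.percentile(w[:,0],[3,97]).round(1),'y',np.percentile(w[:,1],[2,98]).round(1))
    m=(f[:,2]>213)&(f[:,2]<224)&(H[:,1]<70)&(H[:,2]>90)&(abs(f[:,1])<90)&(f[:,0]>60)&(f[:,0]<100);print('rim front x',np.percentile(f[m,0],[3,50,97]),f[m,2].mean())
    m=(f[:,2]>198)&(f[:,2]<208)&(f[:,0]>100)&(f[:,0]<185)&(abs(f[:,1])<160);print('cheeks y',np.percentile(f[m,1],[1,99]))
    m=(f[:,2]>235)&(f[:,2]<258)&(f[:,0]>20)&(f[:,0]<90)&(abs(f[:,1])<140);print('flap',f[m,2].max(),np.percentile(f[m&(f[:,2]>248),0],[3,50,97]))
    for nm,c in(('soap',(150,252)),):
        if n=='top': print(nm,cloud(cam(n),D)[c[1],c[0]])
go(wor([-48,100,214])); go(wor([-48,100,42]))
E
```

```text
scene 100 119 head x [-78.8 -66.1] y [ 64. 132.]
scene -100 105 head x [-87.5 -74.4] y [-133.4  -68. ]
rim front x [74.20005336 76.71894617 80.11041814] 219.35836859810365
cheeks y [-148.95909543  149.06487589]
flap 256.9081108464965 [50.01232914 56.60887864 64.14715173]
top 100 100 head x [-78.6 -65.7] y [ 68.3 134.2]
top -100 102 head x [-86.5 -75.1] y [-132.2  -65.8]
rim front x [75.51000722 77.71311852 80.19153978] 220.1293825770849
cheeks y [-147.85495154  150.21541924]
flap 257.75974499704 [49.60288756 56.18381787 63.90446755]
soap [453.31490443 310.17512847 117.12574599]
t 0.1 rot [ -0.1  -0.  -16.2] d [-5.172e+02 -3.154e+02  4.000e-01] dist 606.0 cab [-457.   546.9  214.1]
t 0.1 rot [ -0.1  -0.  -16.2] d [-517.3 -315.2  172.4] dist 630.0 cab [-457.   546.9  214.1]
```

Careful with the scale: shifts go in shares of 600 mm and turns go in shares of 180 degrees. That gives: -440 mm / 600 = -0.7333, -236 mm / 600 = -0.3933, -16.2 degrees / 180 = -0.09.

Emit:
{"method": "steer_hand", "body": {
  "moves": [0,0,-0.0444,-0.1,-0.06,-0.0333,60,0,0,-0.09,-0.2,-0.12,-0.0333,40,0,0,-0.09,-0.3,-0.1817,-0.0333,40,0,0,-0.09,-0.3867,-0.235,-0.0333,40,0,0,-0.09,-0.4733,-0.2883,-0.0333,40,0,0,-0.09,-0.56,-0.3417,-0.0333,40,0,0,-0.09,-0.6467,-0.3933,-0.0333,40,0,0,-0.09,-0.7333,-0.4467,-0.0333,40]
}}

```text
t: 1.1
tool_pos: [532.6, 177.0, 234.6]
ee_rot: [[-0.995, 0.104, -0.0], [0.104, 0.995, 0.0], [0.0, 0.0, -1.0]]
wrist_force: [-0.1, 1.5, 0.5]
grip_width: 40.0
grip_force: 0.0
```

```bash
python3 -c "
from h import *
go(wor([-48,100,200]));go(wor([-48,100,42]))"
```

```text
t 1.1 rot [ 0. -0.  0.] d [-71.6 -78.5  34.5] dist 112.0 cab [-119.7  178.5  234.6]
t 1.1 rot [ 0. -0.  0.] d [-71.7 -78.6 192.5] dist 220.0 cab [-119.7  178.5  234.6]
```

To row units: 192 mm / 600 = 0.32, -78.5 mm / 600 = -0.1308.

Emit:
{"method": "steer_hand", "body": {
  "moves": [0,0,0,-0.06,-0.065,0.0333,40,0,0,0,-0.12,-0.1308,0.0667,40,0,0,0,-0.12,-0.1308,0.15,40,0,0,0,-0.12,-0.1308,0.2333,40,0,0,0,-0.12,-0.1308,0.2833,40,0,0,0,-0.12,-0.1308,0.32,40,0,0,0,-0.12,-0.1308,0.32,40]
}}

```text
t: 1.98
tool_pos: [594.2, 93.3, 41.0]
ee_rot: [[-0.995, 0.104, -0.003], [0.104, 0.995, -0.0], [0.003, -0.0, -1.0]]
wrist_force: [-0.5, -0.1, -0.2]
grip_width: 40.3
grip_force: 0.0
```

```bash
python3 -c "
from h import *
go(wor([-135,100,42]))"
```

```text
t 1.98 rot [-0.  -0.2  0. ] d [85.3 -1.6 -0.7] dist 85.0 cab [-49.7 101.6  41. ]
```

To row units: 84 mm / 600 = 0.14, 78 mm / 600 = 0.13.

Emit:
{"method": "steer_hand", "body": {
  "moves": [0,0,0,0.01,-0.0017,-0.0017,40,0,0,0,0.03,-0.0017,-0.0017,40,0,0,0,0.05,-0.0017,-0.0017,40,0,0,0,0.07,-0.0017,-0.0017,40,0,0,0,0.09,-0.0017,-0.0017,40,0,0,0,0.11,-0.0017,-0.0017,40,0,0,0,0.13,-0.0017,-0.0017,40,0,0,0,0.14,-0.0017,-0.0017,40]
}}

```text
t: 2.98
tool_pos: [510.5, 101.2, 43.6]
ee_rot: [[-0.995, 0.104, -0.001], [0.104, 0.995, 0.0], [0.001, 0.0, -1.0]]
wrist_force: [2.9, -0.5, 1.5]
grip_width: 40.1
grip_force: 1.5
```

```bash
python3 -c "
from h import *
go(wor([-135,100,42]))"
```

```text
t 2.98 rot [ 0. -0.  0.] d [ 1.2 -0.8  1.6] dist 2.0 cab [-133.7  100.8   43.6]
```

To row units: 4 mm / 600 = 0.0067, 2 mm / 600 = 0.0033.

Emit:
{"method": "steer_hand", "body": {
  "moves": [0,0,0,0.0033,0,0.0017,40,0,0,0,0.0067,0,0.0017,40,0,0,0,0.0067,0,0.0017,40]
}}

```text
t: 3.35
tool_pos: [510.0, 101.3, 42.9]
ee_rot: [[-0.995, 0.104, 0.005], [0.104, 0.995, 0.0], [-0.005, 0.001, -1.0]]
wrist_force: [10.4, -2.1, 0.9]
grip_width: 40.2
grip_force: 5.8
```

```bash
python3 -c "
from h import *
go(wor([-48,-100,100]))"
```

```text
t 3.35 rot [0.  0.3 0. ] d [ -86.5 -200.9  -56.8] dist 226.0 cab [-134.3  100.9   42.9]
```

To row units: -201 mm / 600 = -0.335, -160 mm / 600 = -0.2667.

Emit:
{"method": "steer_hand", "body": {
  "moves": [0,0,0,-0.0167,0,0,40,0,0,0,-0.02,0,-0.0833,40,0,0,0,-0.0667,-0.0833,-0.0917,40,0,0,0,-0.1033,-0.175,-0.0917,40,0,0,0,-0.135,-0.2667,-0.0917,40,0,0,0,-0.135,-0.335,-0.0917,40,0,0,0,-0.135,-0.335,-0.0833,40,0,0,0,-0.135,-0.335,0,40]
}}

```text
t: 4.35
tool_pos: [568.4, -107.0, 43.7]
ee_rot: [[-0.995, 0.105, 0.004], [0.105, 0.995, -0.001], [-0.004, -0.001, -1.0]]
wrist_force: [0.2, 0.5, -1.6]
grip_width: 39.8
grip_force: 0.0
```

```bash
python3 -c "
from h import *
go(wor([-135,-100,42]))"
```

```text
t 4.35 rot [-0.   0.2 -0. ] d [80.5  0.2  1.4] dist 81.0 cab [ -54.5 -100.2   43.7]
```

To row units: 82 mm / 600 = 0.1367, 78 mm / 600 = 0.13.

Emit:
{"method": "steer_hand", "body": {
  "moves": [0,0,0,0.0133,0,0.0017,40,0,0,0,0.0333,0,0.0017,40,0,0,0,0.0533,0,0.0017,40,0,0,0,0.0733,0,0.0017,40,0,0,0,0.0933,0,0.0017,40,0,0,0,0.1133,0,0.0017,40,0,0,0,0.13,0,0.0017,40,0,0,0,0.1367,0,0.0017,40]
}}

```text
t: 5.35
tool_pos: [488.9, -99.0, 42.1]
ee_rot: [[-0.994, 0.105, 0.009], [0.105, 0.994, -0.002], [-0.009, -0.001, -1.0]]
wrist_force: [30.0, 7.4, -13.7]
grip_width: 39.9
grip_force: 14.6
```

Emit:
{"method": "steer_hand", "body": {
  "moves": [0,0,0,0.0033,0,0,40,0,0,0,0.0033,0,0,40]
}}

```text
t: 5.6
tool_pos: [489.0, -99.0, 42.1]
ee_rot: [[-0.994, 0.105, 0.012], [0.105, 0.994, -0.003], [-0.012, -0.001, -1.0]]
wrist_force: [29.5, 6.1, -11.5]
grip_width: 39.8
grip_force: 13.9
```

```bash
python3 -c "
from h import *
go(wor([-135,-100,42]))"
```

```text
t 5.6 rot [-0.1  0.7 -0. ] d [0.7 0.6 0.1] dist 1.0 cab [-134.3 -100.6   42.1]
```

To row units: -255 mm / 600 = -0.425, 100 mm / 600 = 0.1667.

Emit:
{"method": "steer_hand", "body": {
  "moves": [0,0,0,-0.02,0,0,30,0,0,0,-0.02,0,-0.0917,10,0,0,0,-0.02,0.0333,-0.1917,0,0,0,0,-0.0333,0.0833,-0.2833,0,0,0,0,-0.05,0.1333,-0.3667,0,0,0,0,-0.1167,0.1667,-0.4167,0,0,0,0,-0.2083,0.1667,-0.425,0,0,0,0,-0.3,0.1667,-0.425,0]
}}

```text
t: 6.6
tool_pos: [673.8, -17.3, 296.9]
ee_rot: [[-0.995, 0.103, -0.001], [0.103, 0.995, -0.0], [0.001, -0.0, -1.0]]
wrist_force: [-0.8, -0.5, -0.1]
grip_width: 0.6
grip_force: 0.0
```

Emit:
{"method": "steer_hand", "body": {
  "moves": [0,0,0,-0.07,0,0,0,0,0,0,-0.07,0,0,0]
}}

```text
t: 6.85
tool_pos: [715.6, -22.3, 293.7]
ee_rot: [[-0.995, 0.104, -0.005], [0.104, 0.995, 0.0], [0.005, -0.0, -1.0]]
wrist_force: [0.0, -0.8, 0.4]
grip_width: 0.1
grip_force: 0.0
```

```bash
python3 - <<'E'
from h import *
go(wor([85,0,231]))
p,D=cams.grab_frame('top');P=cab(cloud(cam('top'),D)).reshape(-1,3)
for y in(100,-100):
    q=P[(abs(P[:,1]-y)<34)&(abs(P[:,1]-y)>14)&(P[:,0]<-60)&(P[:,0]>-180)&(P[:,2]>61.5)&(P[:,2]<70)]
    print(len(q),np.percentile(q[:,0],[3,97]))
E
```

```text
t 6.85 rot [-0.  -0.3  0. ] d [-2.2  0.6 62.7] dist 63.0 cab [ 83.1  -0.6 293.7]Traceback (most recent call last):
  File "<stdin>", line 6, in <module>
    return _quantile_unchecked(
        a, q, axis, out, overwrite_input, method, keepdims, weights)
    return _ureduce(a,
                    func=_quantile_ureduce_func,
    ...<5 lines>...
                    overwrite_input=overwrite_input,
                    method=method)
    r = func(a, **kwargs)
    result = _quantile(arr,
                       quantiles=q,
    ...<2 lines>...
                       out=out,
                       weights=wgt)
    slices_having_nans = np.isnan(arr[-1, ...])
                                  ~~~^^^^^^^^^
IndexError: index -1 is out of bounds for axis 0 with size 0
```

Occluded by the arm from above; use the scene view while going down behind the flap.

To row units: 62 mm / 600 = 0.1033, 35 mm / 600 = 0.0583.

Emit:
{"method": "steer_hand", "body": {
  "moves": [0,0,0,-0.0033,0,0.0583,0,0,0,0,-0.0033,0,0.1033,0,0,0,0,-0.0033,0,0.1033,0]
}}

```text
t: 7.28
tool_pos: [715.0, -21.8, 232.9]
ee_rot: [[-0.995, 0.104, -0.005], [0.104, 0.995, 0.001], [0.005, 0.0, -1.0]]
wrist_force: [-0.1, -0.6, 0.8]
grip_width: 0.6
grip_force: 0.0
```

```bash
python3 - <<'E'
from h import *
go(wor([24,0,243]))
for n in('scene','top'):
  p,D=cams.grab_frame(n);P=cab(cloud(cam(n),D)).reshape(-1,3)
  for y in(100,-100):
    q=P[(abs(P[:,1]-y)<34)&(abs(P[:,1]-y)>14)&(P[:,0]<-60)&(P[:,0]>-180)&(P[:,2]>61.5)&(P[:,2]<70)]
    print(n,len(q),np.percentile(q[:,0],[3,97]) if len(q) else '')
E
```

```text
t 7.28 rot [ 0.  -0.3  0. ] d [58.5  0.3 -9.8] dist 59.0 cab [ 8.240e+01 -2.000e-01  2.329e+02]
scene 55 [-159.14667034 -146.01518209]
scene 45 [-158.37733062 -145.88247483]
top 0 
top 20 [-157.89358879 -146.23393165]
```

Both crosshead backs are at cabinet x ≈ −146, which is 90 mm out. Now the flap.

To row units: 64 mm / 600 = 0.1067, 56 mm / 600 = 0.0933.

Emit:
{"method": "steer_hand", "body": {
  "moves": [0,0,0,0.0133,0,-0.0017,0,0,0,0,0.0267,0,-0.005,0,0,0,0,0.04,0,-0.0083,0,0,0,0,0.0533,0,-0.0117,0,0,0,0,0.0667,0,-0.015,0,0,0,0,0.08,0,-0.0167,0,0,0,0,0.0933,0,-0.0183,0,0,0,0,0.1067,0,-0.02,0]
}}

```text
t: 8.38
tool_pos: [652.4, -15.2, 246.3]
ee_rot: [[-0.995, 0.104, -0.001], [0.104, 0.995, 0.0], [0.001, 0.0, -1.0]]
wrist_force: [2.1, -0.5, -2.9]
grip_width: 0.4
grip_force: 1.0
```

Emit:
{"method": "steer_hand", "body": {
  "moves": [0,0,0,0.0133,0,0,0,0,0,0,0.0267,0,0,0,0,0,0,0.04,0,0.0017,0,0,0,0,0.0533,0,0.0033,0,0,0,0,0.0667,0,0.005,0,0,0,0,0.08,0,0.0083,0,0,0,0,0.0867,0,0.0117,0]
}}

```text
t: 9.25
tool_pos: [600.9, -9.8, 239.6]
ee_rot: [[-0.995, 0.104, -0.0], [0.104, 0.995, 0.0], [0.0, 0.0, -1.0]]
wrist_force: [0.4, 0.6, 0.7]
grip_width: 0.2
grip_force: 0.7
```

```bash
python3 -c "
from h import *
go(wor([-85,0,215]))"
```

```text
t 9.25 rot [ 0. -0.  0.] d [52.7  0.2 24.6] dist 58.0 cab [-3.230e+01 -2.000e-01  2.396e+02]
```

To row units: 53 mm / 600 = 0.0883, 48 mm / 600 = 0.08.

Emit:
{"method": "steer_hand", "body": {
  "moves": [0,0,0,0.0117,0,0.0033,0,0,0,0,0.0233,0,0.0083,0,0,0,0,0.035,0,0.0133,0,0,0,0,0.0467,0,0.0183,0,0,0,0,0.0583,0,0.0233,0,0,0,0,0.07,0,0.03,0,0,0,0,0.08,0,0.0367,0,0,0,0,0.0883,0,0.0417,0]
}}

```text
t: 10.25
tool_pos: [548.3, -4.3, 214.3]
ee_rot: [[-0.995, 0.104, -0.0], [0.104, 0.995, 0.0], [0.0, 0.0, -1.0]]
wrist_force: [0.7, 0.4, 0.2]
grip_width: 0.5
grip_force: 0.3
```

```bash
python3 - <<'E'
from h import *
go(wor([-117,0,186]))
p,D=cams.grab_frame('scene');P=cab(cloud(cam('scene'),D)).reshape(-1,3)
q=P[(abs(P[:,1])<130)&(abs(P[:,1])>60)&(P[:,0]<-10)&(P[:,0]>-180)&(P[:,2]>100)&(P[:,2]<262)]
print(len(q),np.percentile(q,[1,50,99],axis=0)); print(np.polyfit(q[:,2],q[:,0],1))
E
```

```text
t 10.25 rot [ 0. -0.  0.] d [31.8  0.3 28.3] dist 43.0 cab [-8.520e+01 -2.000e-01  2.143e+02]
884 [[-115.43432433 -124.03515412  114.8576812 ]
 [ -64.68473203   92.1488154   178.65065434]
 [ -10.89246727  129.01592353  227.89385498]]
[-0.89006437 93.1102222 ]
```

To row units: 32 mm / 600 = 0.0533, 29 mm / 600 = 0.0483.

```bash
cat >> h.py <<'E'
def flap():
    p,D=cams.grab_frame('scene');P=cab(cloud(cam('scene'),D)).reshape(-1,3)
    q=P[(abs(P[:,1])<130)&(abs(P[:,1])>60)&(P[:,0]<-10)&(P[:,0]>-165)&(P[:,2]>84)&(P[:,2]<262)]
    print('t',round(read_state()['t'],2),'flap fwd deg',np.degrees(np.arctan2(1,np.polyfit(q[:,0],-q[:,2],1)[0]*-1)).round(1),'edge z',np.percentile(q[q[:,0]<np.percentile(q[:,0],8),2],50).round(1),'z',np.percentile(q[:,2],[2,98]).round(1))
E
```

Emit:
{"method": "steer_hand", "body": {
  "moves": [0,0,0,0.0083,0,0.0067,0,0,0,0,0.0167,0,0.0133,0,0,0,0,0.025,0,0.02,0,0,0,0,0.0333,0,0.0267,0,0,0,0,0.0383,0,0.0333,0,0,0,0,0.0433,0,0.0383,0,0,0,0,0.0483,0,0.0433,0,0,0,0,0.0533,0,0.0483,0]
}}

```text
t: 11.3
tool_pos: [516.8, -1.1, 185.4]
ee_rot: [[-0.995, 0.104, 0.0], [0.104, 0.995, 0.0], [-0.0, 0.0, -1.0]]
wrist_force: [-0.2, 0.0, 1.0]
grip_width: 0.3
grip_force: 0.1
```

```bash
python3 -c "
from h import *
flap();go(wor([-134,0,162]))"
```

```text
t 11.35 flap fwd deg 123.9 edge z 191.7 z [106.8 193.6]
t 11.35 rot [ 0. -0.  0.] d [16.6  0.3 23.1] dist 28.0 cab [-117.4   -0.2  185.1]
```

Emit:
{"method": "steer_hand", "body": {
  "moves": [0,0,0,0,0,0,0,0,0,0,0,0,0,0,0,0,0,0,0,0,0,0,0,0,0,0,0,0]
}}

```text
t: 11.85
tool_pos: [517.0, -1.1, 185.7]
ee_rot: [[-0.995, 0.104, 0.0], [0.104, 0.995, 0.0], [-0.0, 0.0, -1.0]]
wrist_force: [-0.1, -0.1, 0.7]
grip_width: 0.1
grip_force: 0.0
```

```bash
python3 -c "
from h import *
flap()"
```

```text
t 11.9 flap fwd deg 120.5 edge z 182.6 z [105. 186.]
```

To row units: -80 mm / 600 = -0.1333, -40 mm / 600 = -0.0667.

Emit:
{"method": "steer_hand", "body": {
  "moves": [0,0,0,0,0,-0.0667,20,0,0,0,0,0,-0.1333,40,0,0,0,0,0,-0.1333,50,0,0,0,0,0,-0.1333,50]
}}

```text
t: 12.4
tool_pos: [516.6, -1.0, 265.0]
ee_rot: [[-0.995, 0.104, -0.001], [0.104, 0.995, 0.0], [0.001, 0.0, -1.0]]
wrist_force: [-0.8, 0.1, -0.2]
grip_width: 34.6
grip_force: 0.0
```

```bash
python3 - <<'E'
from h import *
flap()
for n in('scene','top'):
    D=np.load(f'pics/{n}0.npy');P=cloud(cam(n),D).reshape(-1,3)
    m=(np.hypot(P[:,0]-495,P[:,1]+300)<70)
    q=P[m&(P[:,2]>104)&(P[:,2]<125)][:,:2].astype(np.float32);mm=q.mean(0);w,v=np.linalg.eigh(np.cov(q.T))
    print(n,len(q),'bar',mm,'dir',np.degrees(np.arctan2(v[1,1],v[0,1])),cv2.minAreaRect(q))
    q=P[m&(P[:,2]>12)&(P[:,2]<49)][:,:2].astype(np.float32);print('cup',cv2.minEnclosingCircle(q),np.median(q,0))
    q=P[m&(P[:,2]>41)&(P[:,2]<49)][:,:2].astype(np.float32);print('cuprim',len(q),cv2.minEnclosingCircle(q))
E
```

```text
t 12.45 flap fwd deg 116.0 edge z 171.2 z [102.4 174.3]
scene 59 bar [ 518.0438 -298.8095] dir -171.0469365648877 ((517.9744262695312, -300.8118591308594), (33.6472053527832, 20.873258590698242), 4.582597732543945)
cup ((476.6976318359375, -304.8853759765625), 29.99714469909668) [ 474.82037 -307.04834]
cuprim 48 ((475.8074951171875, -300.28656005859375), 29.53771209716797)
top 64 bar [ 518.116   -297.97485] dir -177.4257050946415 ((518.2283935546875, -299.0527038574219), (34.3917350769043, 17.356538772583008), 2.094203233718872)
cup ((477.7799377441406, -301.01666259765625), 29.49615478515625) [ 477.1175  -311.02264]
cuprim 50 ((475.95477294921875, -300.44683837890625), 27.90736961364746)
```

```bash
python3 -c "
from h import *
go([470,-300,250],4)"
```

```text
t 12.45 rot [  0.   -0.1 -10. ] d [  15.1 -302.2   14.6] dist 303.0 cab [-117.2   -0.3  264.6]
```

To row units: -302 mm / 600 = -0.5033, -275 mm / 600 = -0.4583, -10 degrees / 180 = -0.0556.

Emit:
{"method": "steer_hand", "body": {
  "moves": [0,0,-0.0111,0.005,-0.0917,0,60,0,0,-0.0278,0.01,-0.1833,0.0083,60,0,0,-0.0444,0.015,-0.275,0.0167,60,0,0,-0.0556,0.02,-0.3667,0.0233,60,0,0,-0.0556,0.025,-0.4583,0.0233,60,0,0,-0.0556,0.025,-0.5033,0.0233,60,0,0,-0.0556,0.025,-0.5033,0.0233,60]
}}

```text
t: 13.32
tool_pos: [469.9, -301.2, 250.0]
ee_rot: [[-0.998, -0.068, -0.002], [-0.068, 0.998, 0.002], [0.002, 0.002, -1.0]]
wrist_force: [0.4, -0.3, 0.4]
grip_width: 60.2
grip_force: 0.0
```

```bash
python3 - <<'E'
from h import *
flap()
C=cam('wrist');p,D=cams.grab_frame('wrist');cv2.imwrite('pics/w1.png',p);P=cloud(C,D)
np.save('pics/w1P.npy',P);P=P.reshape(-1,3)
m=(np.hypot(P[:,0]-495,P[:,1]+300)<70)
q=P[m&(P[:,2]>107)&(P[:,2]<123)][:,:2].astype(np.float32);print('bar',len(q),cv2.minAreaRect(q) if len(q) else '')
q=P[m&(P[:,2]>42)&(P[:,2]<48)][:,:2].astype(np.float32);print('cuprim',len(q),cv2.minEnclosingCircle(q))
E
```

```text
t 13.38 flap fwd deg 103.7 edge z 134.5 z [ 98.2 135.8]
bar 371 ((515.4974365234375, -301.1034851074219), (34.667015075683594, 15.799247741699219), 3.884368658065796)
cuprim 257 ((472.3187561035156, -303.9382019042969), 27.43742561340332)
```

View pics/w1.png

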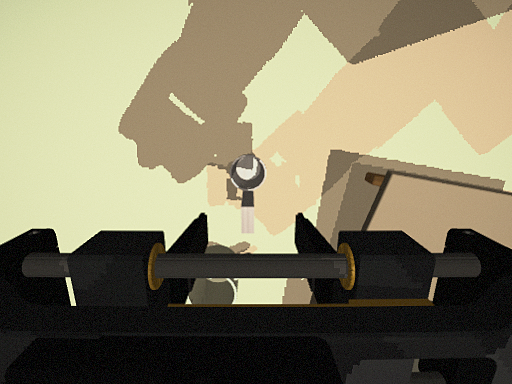

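The wrist view shows the cup at (248,172) and the bar at (248,215) below it, aligned with the tool (yaw about 4°). The flap is sinking gently on the right.

To row units: 184 mm / 600 = 0.3067, 160 mm / 600 = 0.2667.

Emit:
{"method": "steer_hand", "body": {
  "moves": [0,0,0,-0.0467,0,0.0333,60,0,0,0,-0.0467,0,0.1167,60,0,0,0,-0.0467,0,0.2,60,0,0,0,-0.0467,0,0.2667,60,0,0,0,-0.0467,0,0.3067,60,0,0,0,-0.0467,0,0.3067,60]
}}

```text
t: 14.18
tool_pos: [498.1, -296.1, 66.1]
ee_rot: [[-0.997, -0.072, -0.003], [-0.072, 0.997, 0.002], [0.003, 0.003, -1.0]]
wrist_force: [-0.3, 0.6, 0.4]
grip_width: 60.1
grip_force: 0.0
```

```bash
python3 -c "
from h import *
flap();go([498,-301,66],4)"
```

```text
t 14.22 flap fwd deg 90.1 edge z 95.3 z [91.1 99.8]
t 14.22 rot [ 0.1 -0.1  0.1] d [ 1.  -4.2  1.5] dist 5.0 cab [-103.9 -296.3   67.5]
```

To row units: -4.5 mm / 600 = -0.0075, 1 mm / 600 = 0.0017.

Emit:
{"method": "steer_hand", "body": {
  "moves": [0,0,0,0.0017,-0.0075,0.0017,60,0,0,0,0.0017,-0.0075,0.0017,30,0,0,0,0.0017,-0.0075,0.0017,10,0,0,0,0.0017,-0.0075,0.0017,10,0,0,0,0.0017,-0.0075,0.0017,10,0,0,0,0.0017,-0.0075,0.0017,10,0,0,0,0.0017,-0.0075,0.0017,10]
}}

```text
t: 15.1
tool_pos: [497.9, -302.4, 66.6]
ee_rot: [[-0.998, -0.07, 0.0], [-0.07, 0.998, 0.0], [-0.0, 0.0, -1.0]]
wrist_force: [0.0, -1.0, 0.2]
grip_width: 16.0
grip_force: 30.0
```

To row units: -172 mm / 600 = -0.2867, -140 mm / 600 = -0.2333.

Emit:
{"method": "steer_hand", "body": {
  "moves": [0,0,0,0,0,-0.0667,10,0,0,0,0,0,-0.15,10,0,0,0,0,0,-0.2333,10,0,0,0,0,0,-0.2867,10,0,0,0,0,0,-0.2867,10]
}}

```text
t: 15.72
tool_pos: [498.4, -302.8, 240.7]
ee_rot: [[-0.998, -0.07, 0.003], [-0.07, 0.998, -0.002], [-0.003, -0.003, -1.0]]
wrist_force: [0.3, 0.3, -1.2]
grip_width: 16.0
grip_force: 30.0
```

```bash
python3 -c "
from h import *
go(wor([-40,0,238]))"
```

```text
t 15.72 rot [-0.1  0.2 10. ] d [-115.3  286.6    2.3] dist 309.0 cab [-103.6 -302.3  240.7]
```

To row units: 287 mm / 600 = 0.4783, 260 mm / 600 = 0.4333, 10 degrees / 180 = 0.0556.

Emit:
{"method": "steer_hand", "body": {
  "moves": [0,0,0.0111,-0.0167,0.0667,0,10,0,0,0.0222,-0.0417,0.1417,0,10,0,0,0.0333,-0.07,0.2167,0,10,0,0,0.0444,-0.1,0.2917,0,10,0,0,0.0556,-0.1333,0.3667,0,10,0,0,0.0556,-0.1667,0.4333,0,10,0,0,0.0556,-0.1917,0.4783,0,10,0,0,0.0556,-0.1917,0.4783,0,10]
}}

```text
t: 16.73
tool_pos: [592.3, -6.3, 236.7]
ee_rot: [[-0.995, 0.101, -0.002], [0.101, 0.995, 0.001], [0.003, 0.0, -1.0]]
wrist_force: [0.2, -0.6, -1.4]
grip_width: 16.3
grip_force: 30.0
```

```bash
python3 - <<'E'
from h import *
go(wor([60,0,240]))
for n in('scene','wrist'):
  C=cam(n);p,D=cams.grab_frame(n);cv2.imwrite(f'pics/{n}2.png',p);P=cab(cloud(C,D));np.save(f'pics/{n}2.npy',P);f=P.reshape(-1,3)
  q=f[(abs(f[:,1])<40)&(abs(f[:,0]+40)<70)&(f[:,2]>140)&(f[:,2]<300)]
  print(n,len(q));
  for lo in range(160,300,10):
    r=q[(q[:,2]>=lo)&(q[:,2]<lo+10)]
    if len(r)>3: print(lo,len(r),np.percentile(r[:,:2],[2,98],axis=0).round(1).tolist())
E
```

```text
t 16.73 rot [ 0.  -0.1  0.2] d [-101.2   -2.7   -3.5] dist 101.0 cab [-41.2   2.4 236.7]
scene 316
170 59 [[-80.9, -19.1], [-48.5, 22.7]]
180 58 [[-85.7, -20.6], [-33.2, 24.3]]
190 59 [[-87.9, -21.0], [-32.4, 25.7]]
200 62 [[-87.9, -22.9], [-35.4, 27.0]]
210 77 [[-90.9, -24.3], [-37.2, 27.5]]
wrist 6581
170 1581 [[-84.5, -16.7], [-49.0, 19.6]]
180 345 [[-81.8, -19.1], [-47.0, 22.1]]
190 406 [[-81.9, -20.0], [-45.8, 23.2]]
200 486 [[-83.9, -21.2], [-44.6, 24.3]]
210 1092 [[-93.0, -23.9], [-40.4, 26.7]]
220 115 [[-40.9, -6.1], [-39.9, 9.4]]
230 170 [[-54.1, -9.6], [-39.9, 12.7]]
240 250 [[-54.6, -10.9], [-39.9, 13.8]]
250 374 [[-54.4, -12.8], [-39.7, 16.1]]
260 397 [[-54.4, -13.3], [-39.8, 16.6]]
270 211 [[-54.4, -11.9], [-45.7, 15.4]]
280 985 [[-54.2, -9.6], [-19.6, 13.2]]
290 169 [[-54.3, -9.2], [-31.2, 12.5]]
```

View pics/wrist2.png

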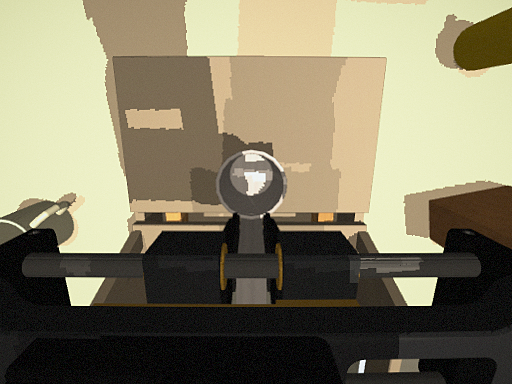

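View pics/scene2.png

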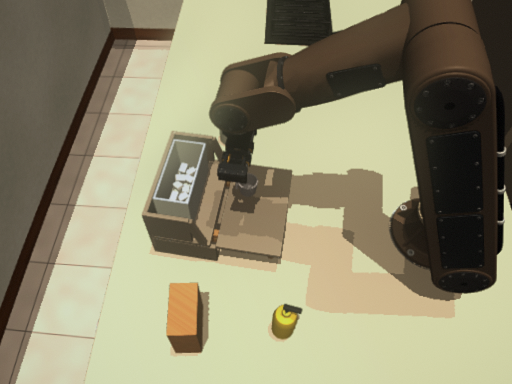

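The wrist and scene views show the flap level and the scoop upright in the gripper. The cup is at cabinet x ≈ −65, so it is 24 mm behind the TCP as planned. The bin rim is free ahead.

To row units: -101 mm / 600 = -0.1683, -95 mm / 600 = -0.1583.

Emit:
{"method": "steer_hand", "body": {
  "moves": [0,0,0,-0.0417,-0.0017,-0.005,10,0,0,0,-0.0833,-0.0033,-0.005,10,0,0,0,-0.125,-0.0033,-0.005,10,0,0,0,-0.1583,-0.0033,-0.005,10,0,0,0,-0.1683,-0.0033,-0.005,10,0,0,0,-0.1683,-0.0033,-0.005,10]
}}

```text
t: 17.58
tool_pos: [692.1, -21.3, 241.1]
ee_rot: [[-0.995, 0.105, -0.001], [0.105, 0.995, 0.0], [0.001, 0.0, -1.0]]
wrist_force: [0.3, -0.6, -0.6]
grip_width: 15.5
grip_force: 30.0
```

```bash
python3 -c "
from h import *
go(wor([60,0,176.5]))"
```

```text
t 17.57 rot [ 0.  -0.1 -0. ] d [-0.4  2.  64.6] dist 65.0 cab [ 59.7  -2.  241.1]
```

To row units: 60 mm / 600 = 0.1, 56 mm / 600 = 0.0933.

Emit:
{"method": "steer_hand", "body": {
  "moves": [0,0,0,0,0,0.0333,10,0,0,0,0,0,0.0583,10,0,0,0,0,0,0.08,10,0,0,0,0,0,0.0933,10,0,0,0,0,0,0.1,10,0,0,0,0,0,0.1,10]
}}

```text
t: 18.32
tool_pos: [692.7, -20.5, 181.6]
ee_rot: [[-0.995, 0.104, 0.0], [0.104, 0.995, 0.0], [-0.0, 0.0, -1.0]]
wrist_force: [0.6, -0.2, -0.6]
grip_width: 15.8
grip_force: 30.0
```

Emit:
{"method": "steer_hand", "body": {
  "moves": [0,0,0,0,0,0.0025,10,0,0,0,0,0,0.005,10,0,0,0,0,0,0.005,10]
}}

```text
t: 18.7
tool_pos: [692.6, -20.6, 178.6]
ee_rot: [[-0.995, 0.104, -0.0], [0.104, 0.995, 0.0], [0.0, 0.0, -1.0]]
wrist_force: [-0.6, 0.2, -0.5]
grip_width: 15.8
grip_force: 30.0
```

```bash
python3 -c "
from h import *
go(wor([60,0,176.5]))"
```

```text
t 18.7 rot [ 0. -0.  0.] d [0.1 1.3 2.1] dist 2.0 cab [ 60.1  -1.3 178.6]
```

To row units: 2 mm / 600 = 0.0033, 1 mm / 600 = 0.0017.

Emit:
{"method": "steer_hand", "body": {
  "moves": [0,0,0,0,0,0.0017,10,0,0,0,0,0,0.0033,10,0,0,0,0,0,0.0033,10]
}}

```text
t: 19.08
tool_pos: [692.6, -20.5, 176.6]
ee_rot: [[-0.995, 0.104, 0.0], [0.104, 0.995, 0.0], [-0.0, 0.0, -1.0]]
wrist_force: [-0.6, 0.8, -1.6]
grip_width: 15.7
grip_force: 30.0
```

Emit:
{"method": "steer_hand", "body": {
  "moves": [0,0,0,0,0,0.0017,10,0,0,0,0,0,0.0025,10,0,0,0,0,0,0.0025,10]
}}

```text
t: 19.45
tool_pos: [692.8, -20.6, 176.5]
ee_rot: [[-0.995, 0.104, 0.001], [0.104, 0.995, -0.0], [-0.001, -0.0, -1.0]]
wrist_force: [-4.7, 1.0, 7.9]
grip_width: 16.1
grip_force: 30.0
```

Rim contact (8 N upward) at the expected height. Release.

Careful with the scale: shifts go in shares of 600 mm and turns go in shares of 180 degrees. That gives: -1 mm / 600 = -0.0017.

Emit:
{"method": "steer_hand", "body": {
  "moves": [0,0,0,0,0,-0.0017,10,0,0,0,0,0,-0.0017,20,0,0,0,0,0,-0.0017,26,0,0,0,0,0,-0.0017,40,0,0,0,0,0,-0.0017,40,0,0,0,0,0,-0.0017,40,0,0,0,0,0,-0.0017,40,0,0,0,0,0,-0.0017,40]
}}

```text
t: 20.45
tool_pos: [692.6, -20.5, 176.2]
ee_rot: [[-0.995, 0.104, 0.0], [0.104, 0.995, 0.0], [-0.0, 0.0, -1.0]]
wrist_force: [-0.2, -0.3, -0.5]
grip_width: 40.1
grip_force: 0.0
```

Emit:
{"method": "steer_hand", "body": {
  "moves": [0,0,0,0,0,-0.0167,40,0,0,0,0,0,-0.0417,40,0,0,0,0,0,-0.075,40,0,0,0,0,0,-0.1167,40,0,0,0,0,0,-0.1833,40,0,0,0,0,0,-0.25,40,0,0,0,0.0833,0,-0.2833,40,0,0,0,0.1833,0,-0.2833,40]
}}

```text
t: 21.45
tool_pos: [582.5, -9.1, 348.4]
ee_rot: [[-0.995, 0.104, 0.004], [0.104, 0.995, -0.0], [-0.004, -0.0, -1.0]]
wrist_force: [0.4, 0.7, 0.7]
grip_width: 39.8
grip_force: 0.0
```

Emit:
{"method": "steer_hand", "body": {
  "moves": [0,0,0,0.05,-0.0833,0,40,0,0,0,0.0833,-0.1833,0,40,0,0,0,0.1,-0.2833,0,40,0,0,0,0.1,-0.3833,0,40,0,0,0,0.1,-0.4833,0,40,0,0,0,0.1,-0.5,0,40,0,0,0,0.1,-0.5,0,40]
}}

```text
t: 22.32
tool_pos: [492.2, -301.3, 346.7]
ee_rot: [[-0.994, 0.105, 0.0], [0.105, 0.994, 0.0], [-0.0, 0.0, -1.0]]
wrist_force: [-0.5, 0.6, -0.2]
grip_width: 40.1
grip_force: 0.0
```

```bash
python3 - <<'E'
from h import *
flap()
for n in('scene','top'):
  C=cam(n);p,D=cams.grab_frame(n);P=cab(cloud(C,D));f=P.reshape(-1,3)
  a=proj(C,[wor([60,0,200])])[0].astype(int);b=p[max(a[1]-75,0):a[1]+75,max(a[0]-100,0):a[0]+100];cv2.imwrite(f'pics/{n}3.png',cv2.resize(b,None,fx=4,fy=4,interpolation=cv2.INTER_CUBIC)[:600,:800])
  q=f[(abs(f[:,1])<40)&(f[:,0]<72)&(f[:,0]>0)&(f[:,2]>100)&(f[:,2]<240)]
  q2=f[(abs(f[:,1])<30)&(f[:,0]<110)&(f[:,0]>40)&(f[:,2]>222)&(f[:,2]<240)]
  print(n,len(q),np.percentile(q,[2,50,98],axis=0).round(1).tolist() if len(q) else '','bar',len(q2),np.percentile(q2,[2,50,98],axis=0).round(1).tolist() if len(q2) else '')
  for y in(100,-100):
    r=f[(abs(f[:,1]-y)<34)&(abs(f[:,1]-y)>14)&(f[:,0]<-60)&(f[:,0]>-200)&(f[:,2]>61.5)&(f[:,2]<70)];print(len(r))
E
```

```text
t 22.38 flap fwd deg 90.0 edge z 95.3 z [90.9 99.6]
scene 417 [[16.6, -27.0, 110.6], [47.0, -5.1, 140.1], [70.7, 22.7, 225.1]] bar 81 [[64.0, -18.9, 222.4], [78.7, -1.5, 225.5], [97.4, 10.9, 229.7]]
0
0
top 277 [[16.1, -24.3, 108.8], [50.2, 0.6, 132.9], [69.3, 25.0, 226.1]] bar 68 [[63.2, -7.0, 222.3], [78.1, 1.1, 226.0], [96.7, 14.3, 230.0]]
0
0
```

View pics/scene3.png

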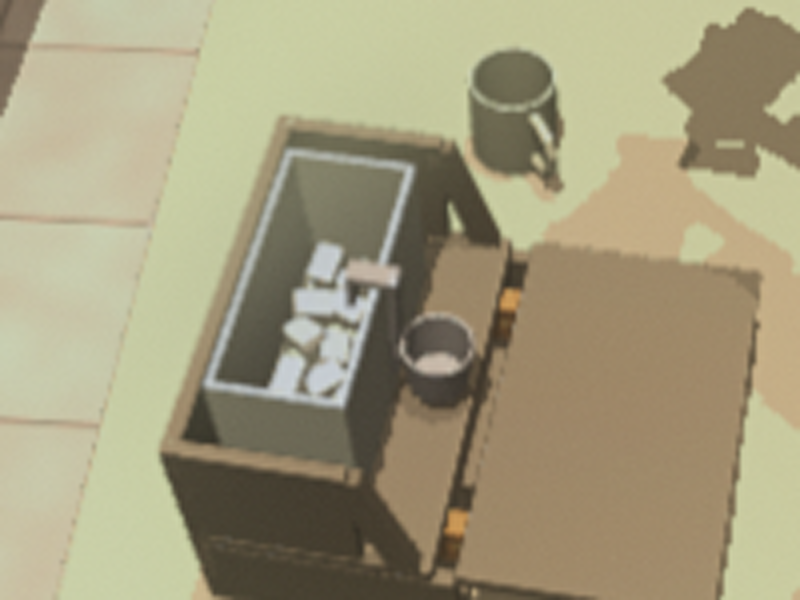

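The picture shows the hook over the bin's front rim at (372,275), the cup hanging free outside at (437,360), the flap level, and the supports showing under it. The mug, carton and soap are untouched.

```bash
python3 -c "
from station import env, cams, read_state
print(env.hand_in())"
```

```text
the job is handed in; nothing more can be done
None
```

The job is handed in at about 22 s: both supports were pulled to their stops before the flap came down gently and settled level, the scoop hangs by its hook on the bin's front rim with the cup outside, and the soap, carton and mug were not touched.

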